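# Hotplate dial up one click, then start

## Robot

A 6-joint arm with a two-finger parallel gripper is mounted at the origin on the work surface. World frame = base frame: x ahead of the robot, y to its left, z up, the work surface at z = 0. Lengths are in m, angles in rad, forces in N, time in s.
With the tool pointing down it reaches from about 0.3 to 0.775 m from the base axis. Payload 14.6 kg.
Tool frame: the origin (TCP) lies at the very end of the fingers, on their centre line; the grasp point (between the pads) lies 19 mm behind it (ctrl.hold_point_z is the z of the grasp point in the tool frame, in m); z points along the fingers, y is the direction in which the jaws open and shut (so a half turn about z gives the same grasp; the last joint's range is limited). The gripper opens to 94 mm and grips with 3 to 60 N. Pads are 16 mm wide; open, the fingers measure 119 mm over their backs; the gripper's body (75 mm by 177 mm) begins 78 mm behind the grasp point.
Start: joints at [1.093, 0.3, 1.521, -0, 1.321, -0.067], TCP at [0.22, 0.504, 0.205] pointing down, gripper open.
Joint ranges: [-3.03, 3.03], [-0.79, 2.21], [0.23, 2.52], [-1.04, 4.18], [0, 3.07], [-2.55, 2.55]. Speed limits (rad/s): [2.22, 2.22, 2.57, 3.14, 3.14, 3.14].

## Interface

Orientations are given as [roll, pitch, yaw] about the fixed x, y, z axes, in that order (R = Rz(yaw) Ry(pitch) Rx(roll)).
In Python, from station import ctrl, cams, hand_in gives the robot as it stands.
- The arm moves only by the tool servo_tool, never from a script. Its argument "rows" is a list of rows, each a list of 7 numbers: the shift along the world's x, y, z in m, then the turn, a rotation vector about the world's x, y, z in rad, then the gripper command: -1 is shut, 1 is fully open, values between are in proportion. A call has exactly 8 rows; each row is the pose to reach, as a shift and turn from the pose measured when the call began; what a row does not reach only later rows make up. A row lasts 1/12 s, in which the tool goes at most 41.7 mm and 7.16 degrees, less where a joint would pass 70% of its speed; a pose out of reach is approached as far as the arm can. A call with a gripper value outside its range is refused whole. The fingers move at their own pace and stop on an object; "newtons" is the grip in N (left out, the last holds). Time passes only in rows, so rows that repeat a pose let the fingers close, or fill a call up. It gives the time, the measured TCP pose, the force and the opening at its end, in the units of the state.
- ctrl.get_obs(): the state, without advancing time (a new reading comes with each control period).
- cams.camera(name): name is "scene" or "top" or "wrist"; returns a dict with "image" (384x512x3 uint8, red, green, blue), "depth" (384x512 float32, m along the optical axis (not along the pixel's ray), 0 where there is no reading), "fx", "fy", "cx", "cy" (pixels), "rvec" (rotation vector, rad) and "tvec" (3), from world to camera coordinates, as OpenCV has them; the wrist camera has in their place "hand_eye" (4x4, takes a point from camera to tool coordinates, whose origin is the TCP and whose axes are the flange's). Camera axes: x right, y down, z forward; pixel columns grow to the right and rows downward; lengths in m; the calibration is good to about 2 mm. A picture is of the moment at which its call begins: read the wrist's pose just before it.
- hand_in(): hands the job in, once; it reports no verdict.
Trained networks look in a picture, given as the dict that the camera call returned (one of the last four; its "shot" number tells which), for a name from the list of things; names that differ only in an ending like _2 or _b are one class to them, and where a whole thing is asked for, a point or a joint stands for the part that bears it (a point fixed in the world has none). Each returns a list of dicts, best first, with "p" (0 to 1); they miss things now and then, are a little off and sometimes report something else, mostly with a low value. They report only what shows in the picture. A call takes as long as a camera call.
- cams.spot_in(picture, name): "box" ([left, top, right, bottom] as shares, 0 to 1, of the picture: columns of its width, rows of its height, round what is visible of it).
- cams.place_of(picture, name): "at" ([column, row] as shares, 0 to 1, of the picture: columns of its width, rows of its height: a listed point, or the origin of a listed thing).
The state is a dict: "time_s": time; "qpos": joint angles; "joint_vel": joint speeds; "tau": joint torques, N m; "ee_pos": TCP position; "eef_rot": TCP orientation; "force": force on the tool from outside, world axes, zero at the start; "moment": the same for the moment, N m; "grip_width": finger opening in m.
Only numpy, scipy, OpenCV 4.12 (cv2) and the standard library are available. Lean on these libraries where they do the work, as an engineer would, in place of code of your own. Each camera call takes 0.05 s, during which the arm holds its last target.

## Task

On the portable hotplate, turn the big knurled dial clockwise by exactly one click, from the small dot to the middle dot, by dragging it round with a fingertip (it is too wide to grip); do not let it run on to the large dot. Take the finger off the dial, then push the green start button fully down and let it come back up. Leave the pan and the groceries where they stand, and do not press the start button before the dial is set.

Things in the scene. Friction and masses are not known exactly. Their poses are not given: they have to be found in the camera images.
- hob: Portable hotplate fixed to the worktop, grey with a black glass top; 380 mm deep (x) by 310 mm wide (y), glass 60 mm above the worktop. Origin: centre of its underside. x points from the control side (nearer the robot) to the heating zone, y left, z up; yawed up to 0.35 rad. Dial axis at (-115, +50) mm, button at (-120, -85) mm in this frame.
- dot_mid (a point): The middle one of three white dots on the low black disc (62 mm radius, 4 mm high) under the dial; 54.5 mm from the dial's axis, in the hob's +x direction, 64 mm above the worktop. The small dot lies 0.6 rad counter-clockwise of it (seen from above), the large dot 0.6 rad clockwise.
- dial_top (a point): Centre of the flat top of the dial, on its vertical axis, 83 mm above the worktop. Aluminium disc, 88 mm across its knurled rim, 14 mm thick, red pointer line; too wide to grip. Sprung: it sinks from 4 N on, 1 N more per mm, to a stop at 4 mm (8 N). Pressed with 5 to 7 N, 25 to 35 mm from the axis, it follows a dragged fingertip by friction.
- dial_mark (a point): Tip of the red pointer line on the dial's top face, 38 mm from the axis; turns with the dial.
- dial (a joint): Angle of the dial in rad, growing clockwise seen from above. It rests only in three clicks: 0 (pointer at small dot), 0.6 (middle dot), 1.2 (large dot); stops at -0.2 and 1.4. Starts at, or falls into, 0. A sprung detent (0.045 N m at most) resists the first half of each step and, once let go past half way, pulls the dial into the next click. Wanted: 0.6.
- start_top (a point): Centre of the top of the green start button (28 mm across, in a black collar 44 mm across), 82 mm above the worktop. It is pressed straight down.
- start (a joint): Travel of the start button in m: 0 up, 0.006 fully down (which takes 5 N); it springs back. It counts as pressed from 0.0045.
- pan: Steel cooking pot, 170 mm across and 55 mm high, with two small ear handles, loose on the heating zone. Origin: centre of its underside. Leave alone.
- salsa: Red glass jar with a green lid, 72 mm across, 100 mm high, on the worktop beside the hotplate. Origin: centre of its underside. Leave alone.
- tin: Tin with a blue label, 74 mm across, 110 mm high, on the worktop beside the hotplate. Origin: centre of its underside. Leave alone.
- lemon: Yellow squeeze bottle, 56 mm across, 140 mm high, on the worktop beside the hotplate. Origin: centre of its underside. Leave alone.

How it is judged:
By the outcome, as a careful person would: the job done as asked, in the order asked, and still so for the second after the job is handed in, with the robot touching nothing.
It also fails if it takes over 42 s, if anything falls off the work surface, if the arm or the gripper's body presses on something with over 40 N, if the wrist force passes 120 N, or if a joint passes its speed limit or range.

## Working session

There is one attempt and no reset: what is moved stays moved. The work goes in short steps, Python scripts to look and compute and a tool call to move; the robot and the scene stay as the last step left them, time stands still between calls to the robot, and variables do not carry over. Pictures are saved under pics/ and viewed, and the job is handed in when it is done.

Besides the shell and the picture viewer there is one more tool, called after "Call:" by a JSON object that holds its "op" and its "data". servo_tool: Moves the arm, as the interface text tells. Its arguments: {"type":"object","properties":{"rows":{"type":"array"},"newtons":{"type":"number"}},"required":["rows"]}

```bash
mkdir -p pics; cat > h.py <<'E'
import numpy as np, cv2
from station import ctrl, cams, hand_in
def ray(c,at):
    h,w=c["image"].shape[:2]
    u,v=at[0]*w,at[1]*h
    R=cv2.Rodrigues(np.array(c["rvec"],float))[0];t=np.array(c["tvec"],float).ravel()
    d=R.T@np.array([(u-c["cx"])/c["fx"],(v-c["cy"])/c["fy"],1]); o=-R.T@t
    return o,d
def atz(c,at,z):
    o,d=ray(c,at); return o+d*(z-o[2])/d[2]
def save(c,n): cv2.imwrite("pics/"+n,c["image"][:,:,::-1])
E
python3 - <<'E'
from h import *
o=ctrl.get_obs();print(o)
Z=dict(dot_mid=.064,dial_top=.083,dial_mark=.083,start_top=.082,hob=0,pan=.06,salsa=0,tin=0,lemon=0)
for n in ["top","scene"]:
    c=cams.camera(n);save(c,n+"0.png")
    for k,z in Z.items():
        for r in cams.place_of(c,k)[:2]:
            print(n,k,round(r["p"],2),np.round(np.array(r["at"])*[512,384],1),np.round(atz(c,r["at"],z),4))
E
```

```text
{'time_s': 0.0, 'qpos': array([ 1.09338269e+00,  3.00477999e-01,  1.52158917e+00, -5.49158895e-07,
        1.32066363e+00, -6.65941402e-02]), 'joint_vel': array([ 5.13296505e-04,  1.06114075e-03,  2.65612343e-04,  1.49381221e-03,
       -1.74623511e-03,  2.76121127e-05]), 'tau': array([-1.48707895e-03, -5.31819069e+01, -3.52727044e+01,  7.07728160e-02,
        2.44903058e-02, -1.03759503e-04]), 'ee_pos': array([0.21953   , 0.50400802, 0.20487911]), 'eef_rot': array([-3.14045700e+00, -7.52070579e-05,  2.73077325e+00]), 'force': array([-4.23320568e-01, -2.17313059e-01,  3.89081360e-04]), 'moment': array([ 0.01381159,  0.01461161, -0.00900392]), 'grip_width': 0.09409790161346132}
top dot_mid 0.65 [216.4 200.8] [0.5708 0.1505 0.064 ]
top dial_top 0.57 [212.5 221.6] [0.5203 0.1559 0.083 ]
top dial_mark 0.62 [208.2 208.1] [0.5511 0.1667 0.083 ]
top start_top 0.49 [265.2 239.6] [0.4811 0.0354 0.082 ]
top hob 0.87 [244.9 185.8] [0.6189 0.0863 0.    ]
top pan 0.65 [253.6 143.8] [0.712  0.0651 0.06  ]
top salsa 0.59 [332.8 216.3] [ 0.5439 -0.1364  0.    ]
top tin 0.58 [142.6 209.3] [0.5554 0.3427 0.    ]
top lemon 0.84 [164.3 145.3] [0.7228 0.2971 0.    ]
scene dot_mid 0.89 [290.3 200.7] [0.5771 0.1503 0.064 ]
scene dial_top 0.93 [305.3 177.3] [0.5189 0.1688 0.083 ]
scene dial_top 0.59 [339.2 284.6] [0.7492 0.2916 0.083 ]
scene dial_mark 0.61 [306.8 187.7] [0.5454 0.1785 0.083 ]
scene dial_mark 0.33 [232.6 248.9] [0.7362 0.0677 0.083 ]
scene start_top 0.56 [246.1 155.6] [0.4981 0.0231 0.082 ]
scene hob 0.7 [237.9 246.2] [0.688  0.0616 0.    ]
scene pan 0.64 [237.4 245.3] [0.7146 0.0706 0.06  ]
scene salsa 0.96 [178.1 177.5] [ 0.5515 -0.1367  0.    ]
scene tin 0.88 [373.5 235.5] [0.5727 0.3485 0.    ]
scene lemon 0.62 [338.2 284.5] [0.7126 0.295  0.    ]
```

View pics/top0.png

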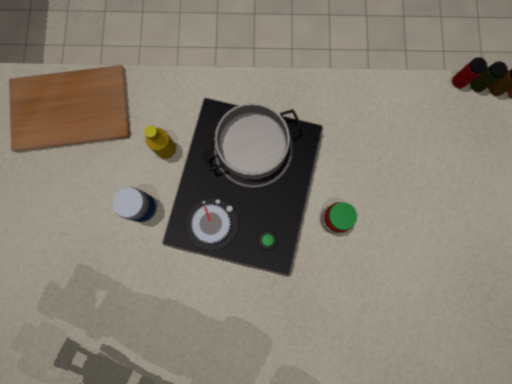

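View pics/scene0.png

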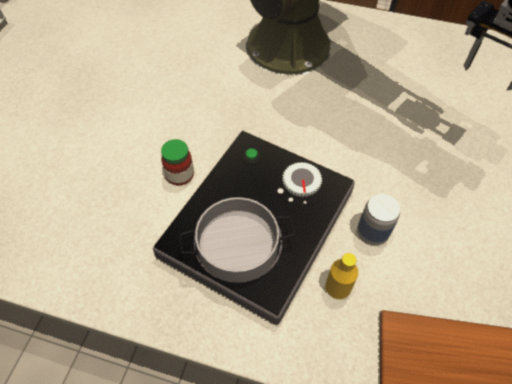

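The top view shows the dial at about (211,223), the dots at (204,202), (218,201) and (229,208) from small to large, the pointer tip at (207,208) and the green button at (267,240). The networks are a few pixels off, so I'll refine with the blobs and hob corners.

```bash
cat > ref.py <<'E'
from h import *
for n in ["top","scene"]:
    c=cams.camera(n);im=c["image"].astype(int);h,w=im.shape[:2]
    r,g,b=im[...,0],im[...,1],im[...,2]
    box={"top":(180,190,290,260),"scene":(235,140,330,210)}[n]
    m=np.zeros((h,w),bool);m[box[1]:box[3],box[0]:box[2]]=1
    G=m&(g>r+30)&(g>b+30); W=m&(r>100)
    P=lambda u,z:np.round(atz(c,((u[0]+.5)/w,(u[1]+.5)/h),z),4)
    ys,xs=np.nonzero(G);u=(xs.mean(),ys.mean());print(n,"btn",u,P(u,.081))
    k,l,s,ce=cv2.connectedComponentsWithStats(W.astype(np.uint8))
    for i in range(1,k):
        if s[i,4]>2:
            print(n,s[i],np.round(ce[i],1),P(ce[i],.083 if s[i,4]>60 else .064))
            if s[i,4]>200:
                cnt=cv2.findContours((l==i).astype(np.uint8),cv2.RETR_EXTERNAL,cv2.CHAIN_APPROX_NONE)[0][0]
                e=cv2.fitEllipse(cv2.convexHull(cnt));print("ell",e,P(e[0],.081))
    R=m&(r>g+60)&(r>b+60);ys,xs=np.nonzero(R);pts=np.c_[xs,ys]
    print("red",len(pts),[P(p,.083) for p in pts[np.argsort(ys)][[0,-1]]])
    d=cv2.resize(c["image"][box[1]:box[3],box[0]:box[2]],None,fx=6,fy=6,interpolation=cv2.INTER_CUBIC);cv2.imwrite(f"pics/z{n}.png",d[:,:,::-1])
    if n=="top":
        H=[P(p,.06) for p in [(205,100),(322,126),(291,272),(165,243)]];print(H)
E
python3 ref.py
```

```text
top btn (np.float64(267.3474576271187), np.float64(239.58474576271186)) [0.4802 0.0294 0.081 ]
top [203 201   2   2   4] [203.5 201.5] [0.5676 0.1796 0.064 ]
top [216 200   4   4  14] [217.5 201.3] [0.5685 0.1467 0.064 ]
top [ 192  205   38   38 1145] [210.3 223.2] [0.5154 0.1595 0.083 ]
ell ((210.38328552246094, 223.1807098388672), (37.82500076293945, 38.59797286987305), 65.96826934814453) [0.5157 0.1596 0.081 ]
top [226 206   6   6  29] [228.8 208.2] [0.5524 0.1199 0.064 ]
top [180 250  40  10 227] [193.8 256. ] [0.4416 0.194  0.083 ]
ell ((100.21543884277344, 215.88211059570312), (20.741628646850586, 164.52117919921875), 0.0) [0.5291 0.4115 0.081 ]
red 29 [array([0.5501, 0.1728, 0.083 ]), array([0.5228, 0.1605, 0.083 ])]
[array([0.8211, 0.1856, 0.06  ]), array([ 0.7582, -0.1029,  0.06  ]), array([ 0.4077, -0.0262,  0.06  ]), array([0.47  , 0.2658, 0.06  ])]
scene btn (np.float64(251.36633663366337), np.float64(152.85148514851485)) [0.4872 0.0337 0.081 ]
scene [ 264  140   66   30 1002] [307.2 149.5] [0.4416 0.1562 0.083 ]
ell ((229.8928680419922, 107.21244049072266), (30.310394287109375, 435.5428771972656), 115.6436767578125) [ 0.3654 -0.0591  0.081 ]
scene [ 282  162   40   34 1050] [302.  178.3] [0.5247 0.1637 0.083 ]
ell ((301.956298828125, 178.28346252441406), (33.39167785644531, 39.656612396240234), 98.89736938476562) [0.5234 0.1635 0.081 ]
scene [277 188   7   6  30] [280.  190.5] [0.5584 0.1227 0.064 ]
scene [235 197  34  13 100] [251.4 201.5] [0.6164 0.0729 0.083 ]
scene [288 197   5   5  19] [290.2 199.2] [0.5741 0.1503 0.064 ]
scene [303 201   4   3   8] [304.5 202. ] [0.5721 0.1826 0.064 ]
red 43 [array([0.5266, 0.1642, 0.083 ]), array([0.5592, 0.1766, 0.083 ])]
```

Call:
{"op": "servo_tool", "data": {"rows": [[0.03,-0.03,0.03,0,0,0,-1],[0.05,-0.06,0.04,0,0,0,-1],[0.08,-0.09,0.045,0,0,0,-1],[0.1,-0.12,0.045,0,0,0,-1],[0.13,-0.15,0.045,0,0,0,-1],[0.155,-0.18,0.045,0,0,0,-1],[0.18,-0.21,0.045,0,0,0,-1],[0.205,-0.24,0.045,0,0,0,-1]]}}

```text
time_s: 1.77
ee_pos: [0.4256, 0.2625, 0.2507]
eef_rot: [3.141, 0.0, 2.731]
force: [0.2, 0.7, -0.1]
grip_width: 0.044
```

```bash
python3 - <<'E'
from h import *
o=ctrl.get_obs();print(o["time_s"],o["ee_pos"],o["eef_rot"],o["force"],o["grip_width"],o["qpos"])
c=cams.camera("wrist");save(c,"w0.png");print(np.round(c["hand_eye"],3),c["fx"],c["cx"],c["cy"])
E
```

```text
1.7667 [0.42558057 0.26248289 0.25066663] [3.14119918e+00 2.65994643e-04 2.73070862e+00] [ 0.23428834  0.72831853 -0.12860857] 0.0440325286121393 [ 4.79369720e-01  1.54403515e-01  1.59338432e+00  4.14889991e-05
  1.39333163e+00 -6.80549936e-01]
[[ 0.    -0.958 -0.288  0.083]
 [ 1.     0.    -0.     0.   ]
 [ 0.    -0.288  0.958 -0.18 ]
 [ 0.     0.     0.     1.   ]] 292.1589266728188 261.2868581142209 186.92861792991832
```

View pics/w0.png

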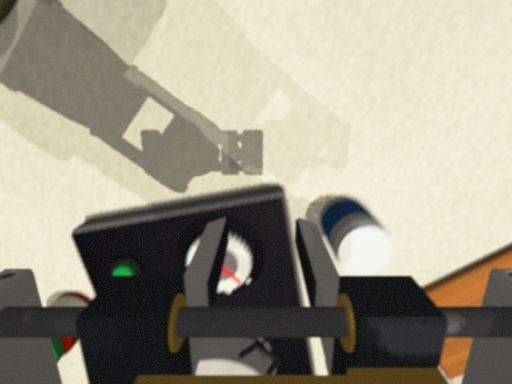

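The wrist view has the dial at about (222,262), hidden behind the fingers, and the button at (123,270). I'll move forward so both are clear.

Call:
{"op": "servo_tool", "data": {"rows": [[0.03,-0.03,0,0,0,0,-1],[0.06,-0.06,0,0,0,0,-1],[0.09,-0.085,0,0,0,0,-1],[0.12,-0.11,0,0,0,0,-1],[0.15,-0.14,0,0,0,0,-1],[0.17,-0.16,0,0,0,0,-1],[0.17,-0.16,0,0,0,0,-1],[0.17,-0.16,0,0,0,0,-1]]}}

```text
time_s: 2.48
ee_pos: [0.5994, 0.0972, 0.2497]
eef_rot: [-3.14, 0.0, 2.725]
force: [-0.3, 0.6, -0.3]
grip_width: 0.0006
```

```bash
cat > wr.py <<'E'
from h import *
from scipy.spatial.transform import Rotation as Ro
def wcam():
    o=ctrl.get_obs();c=cams.camera("wrist")
    R=Ro.from_euler("xyz",o["eef_rot"]).as_matrix();H=np.array(c["hand_eye"])
    T=np.eye(4);T[:3,:3]=R;T[:3,3]=o["ee_pos"];T=T@H
    c["T"]=T
    return o,c
def watz(c,u,z):
    d=c["T"][:3,:3]@np.array([(u[0]-c["cx"])/c["fx"],(u[1]-c["cy"])/c["fy"],1]);p=c["T"][:3,3]
    return np.round(p+d*(z-p[2])/d[2],4)
E
python3 - <<'E'
from wr import *
o,c=wcam();save(c,"w1.png");print(o["time_s"],o["ee_pos"],o["force"],o["grip_width"])
for k,z in dict(dot_mid=.064,dial_top=.083,dial_mark=.083,start_top=.082).items():
    for r in cams.place_of(c,k)[:2]:
        u=np.array(r["at"])*[512,384];print(k,round(r["p"],2),u.round(1),watz(c,u,z))
E
```

```text
2.4833 [0.59939263 0.09722487 0.24966651] [-0.32168386  0.56030601 -0.28598376] 0.0005656808216333638
dot_mid 0.76 [289.4 130.5] [0.5712 0.1477 0.064 ]
dial_top 0.89 [283.2  84.7] [0.5191 0.1597 0.083 ]
dial_top 0.34 [165.  101.9] [0.4818 0.0296 0.083 ]
dial_mark 0.66 [308.  110.8] [0.5567 0.1749 0.083 ]
start_top 0.61 [168.5 102.6] [0.4839 0.0325 0.082 ]
```

View pics/w1.png

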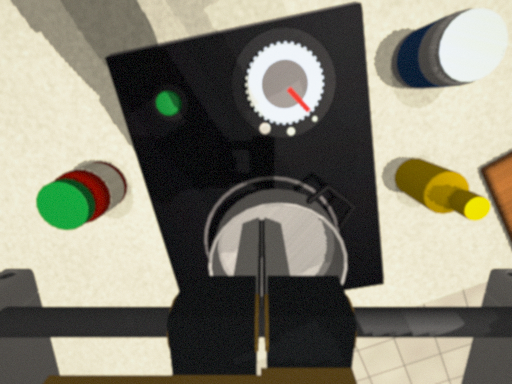

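The wrist picture is clear. The dial centre is at (285,83), the dots are at (314,119), (291,132) and (264,128) from small to large, the pointer tip is at (309,111) on the small dot, and the button is at (168,103). That puts the dial at about (0.518, 0.160), the button at (0.483, 0.031) and the hob yaw at about -0.215. I'll touch down on the dial's left side.

Call:
{"op": "servo_tool", "data": {"rows": [[-0.025,0.025,0,0,0,0,-1],[-0.05,0.05,-0.01,0,0,0,-1],[-0.075,0.075,-0.04,0,0,0,-1],[-0.09,0.0915,-0.075,0,0,0,-1],[-0.09,0.0915,-0.11,0,0,0,-1],[-0.09,0.0915,-0.145,0,0,0,-1],[-0.09,0.0915,-0.155,0,0,0,-1],[-0.09,0.0915,-0.155,0,0,0,-1]]}}

```text
time_s: 3.4
ee_pos: [0.5071, 0.191, 0.0943]
eef_rot: [-3.139, -0.001, 2.73]
force: [0.6, -0.5, -0.3]
grip_width: 0.0004
```

```bash
python3 - <<'E'
from wr import *
o,c=wcam();save(c,"w2.png");print(o["time_s"],o["ee_pos"],o["force"],o["moment"],o["eef_rot"])
E
```

```text
3.4 [0.50705749 0.19101393 0.09427804] [ 0.59003656 -0.48513857 -0.28483714] [-0.01348564 -0.0509777  -0.0013793 ] [-3.13871670e+00 -1.05395821e-03  2.72967534e+00]
```

View pics/w2.png

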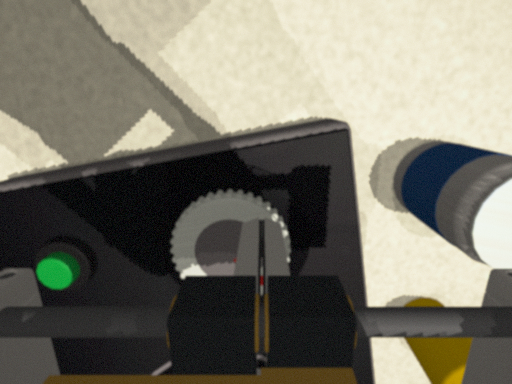

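The fingertip is over the right side of the dial in the picture, tip at about (262,222), and the dial centre is at about (230,250). I'll go down gently.

Call:
{"op": "servo_tool", "data": {"rows": [[0.002,-0.002,-0.004,0,0,0,-1],[0.002,-0.002,-0.007,0,0,0,-1],[0.002,-0.002,-0.009,0,0,0,-1],[0.002,-0.002,-0.01,0,0,0,-1],[0.002,-0.002,-0.011,0,0,0,-1],[0.002,-0.002,-0.012,0,0,0,-1],[0.002,-0.002,-0.012,0,0,0,-1],[0.002,-0.002,-0.012,0,0,0,-1]]}}

```text
time_s: 4.12
ee_pos: [0.5104, 0.1891, 0.0846]
eef_rot: [-3.141, 0.002, 2.729]
force: [-0.3, 0.7, 0.3]
grip_width: 0.0007
```

Call:
{"op": "servo_tool", "data": {"rows": [[0,0,-0.001,0,0,0,-1],[0,0,-0.002,0,0,0,-1],[0,0,-0.003,0,0,0,-1],[0,0,-0.003,0,0,0,-1],[0,0,-0.003,0,0,0,-1],[0,0,-0.003,0,0,0,-1],[0,0,-0.003,0,0,0,-1],[0,0,-0.003,0,0,0,-1]]}}

```text
time_s: 4.78
ee_pos: [0.5106, 0.1893, 0.0819]
eef_rot: [-3.141, 0.002, 2.729]
force: [-0.4, 1.5, 4.4]
grip_width: 0.0004
```

Call:
{"op": "servo_tool", "data": {"rows": [[0,0,-0.0005,0,0,0,-1],[0,0,-0.001,0,0,0,-1],[0,0,-0.0015,0,0,0,-1],[0,0,-0.0018,0,0,0,-1],[0,0,-0.0018,0,0,0,-1],[0,0,-0.0018,0,0,0,-1],[0,0,-0.0018,0,0,0,-1],[0,0,-0.0018,0,0,0,-1]]}}

```text
time_s: 5.45
ee_pos: [0.5108, 0.1894, 0.0806]
eef_rot: [3.141, 0.003, 2.729]
force: [-0.8, -0.7, 6.4]
grip_width: 0.0007
```

Force is about 6 N. I'll drag the first half, turning the tool with the dial.

Call:
{"op": "servo_tool", "data": {"rows": [[0.0015,0.0003,-0.0004,0,0,-0.05,-1],[0.003,0.0006,-0.0004,0,0,-0.1,-1],[0.0045,0.0007,-0.0004,0,0,-0.15,-1],[0.006,0.0008,-0.0004,0,0,-0.2,-1],[0.0075,0.0008,-0.0004,0,0,-0.25,-1],[0.009,0.0008,-0.0004,0,0,-0.3,-1],[0.009,0.0008,-0.0004,0,0,-0.3,-1],[0.009,0.0008,-0.0004,0,0,-0.3,-1]]}}

```text
time_s: 6.12
ee_pos: [0.5203, 0.1903, 0.0808]
eef_rot: [3.14, 0.003, 2.429]
force: [-0.1, -0.2, 6.7]
grip_width: 0.0005
```

```bash
python3 - <<'E'
from wr import *
print(ctrl.get_obs()["force"],ctrl.get_obs()["ee_pos"],ctrl.get_obs()["eef_rot"])
c=cams.camera("scene");d=cv2.resize(c["image"][130:230,230:360],None,fx=6,fy=6,interpolation=cv2.INTER_CUBIC);cv2.imwrite("pics/s3.png",d[:,:,::-1])
E
```

```text
[-0.12566671 -0.22987247  6.71588352] [0.52033606 0.19026399 0.08078382] [3.14008868 0.00346144 2.42889373]
```

View pics/s3.png

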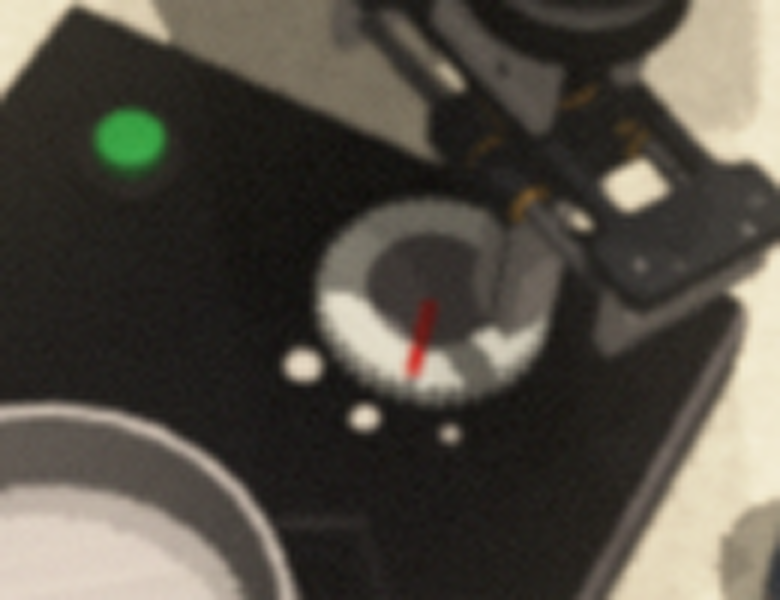

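The scene close-up shows the pointer tip at (412,375), midway between the small dot (450,434) and the middle dot (365,418), so the dial follows the finger. I'll drag the other half.

Call:
{"op": "servo_tool", "data": {"rows": [[0.0015,-0.0002,-0.0003,0,0,-0.05,-1],[0.003,-0.0004,-0.0003,0,0,-0.1,-1],[0.0045,-0.0007,-0.0003,0,0,-0.15,-1],[0.006,-0.0011,-0.0003,0,0,-0.2,-1],[0.0075,-0.0015,-0.0003,0,0,-0.25,-1],[0.008,-0.0017,-0.0003,0,0,-0.27,-1],[0.008,-0.0017,-0.0003,0,0,-0.27,-1],[0.008,-0.0017,-0.0003,0,0,-0.27,-1]]}}

```text
time_s: 6.83
ee_pos: [0.5286, 0.1885, 0.0809]
eef_rot: [3.14, 0.004, 2.159]
force: [-1.1, -1.1, 6.1]
grip_width: 0.0005
```

```bash
python3 - <<'E'
from wr import *
c=cams.camera("scene");d=cv2.resize(c["image"][130:230,230:360],None,fx=6,fy=6,interpolation=cv2.INTER_CUBIC);cv2.imwrite("pics/s4.png",d[:,:,::-1])
E
```

```text
(no output)
```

View pics/s4.png

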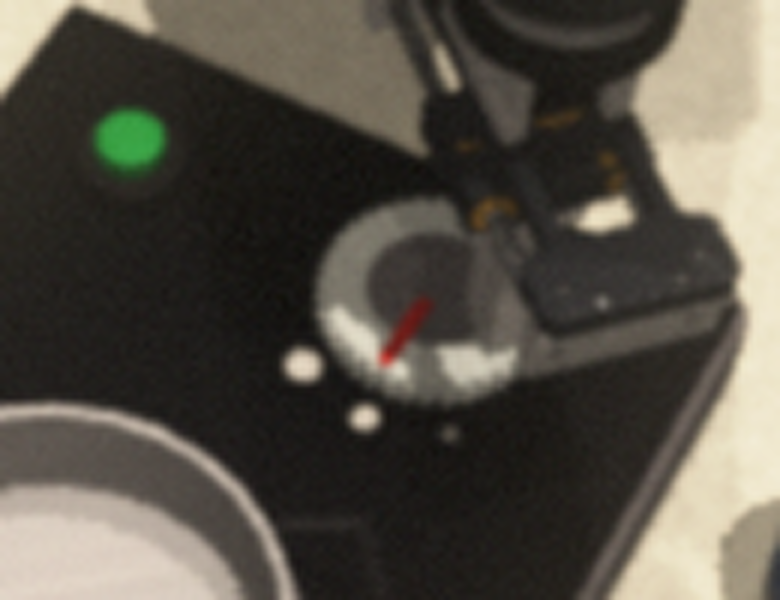

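The pointer tip at (387,362) now lines up with the middle dot at (365,418). I'll lift straight off.

Call:
{"op": "servo_tool", "data": {"rows": [[0,0,0.003,0,0,0,-1],[0,0,0.008,0,0,0,-1],[0,0,0.02,0,0,0,-1],[0,0,0.04,0,0,0,-1],[-0.01,-0.035,0.05,0,0,0,-1],[-0.02,-0.07,0.05,0,0,0,-1],[-0.035,-0.11,0.05,0,0,0,-1],[-0.045,-0.1575,0.05,0,0,0,-1]]}}

```text
time_s: 7.55
ee_pos: [0.484, 0.0377, 0.1318]
eef_rot: [3.139, 0.004, 2.16]
force: [0.6, -0.8, -1.0]
grip_width: 0.0004
```

```bash
python3 - <<'E'
from wr import *
c=cams.camera("scene");d=cv2.resize(c["image"][130:230,230:360],None,fx=6,fy=6,interpolation=cv2.INTER_CUBIC);cv2.imwrite("pics/s5.png",d[:,:,::-1])
o,c=wcam();save(c,"w5.png");print(o["ee_pos"],o["force"])
for k,z in dict(start_top=.082,dial_mark=.083,dot_mid=.064).items():
    for r in cams.place_of(c,k)[:2]:
        u=np.array(r["at"])*[512,384];print(k,round(r["p"],2),u.round(1),watz(c,u,z))
E
```

```text
[0.48325063 0.03205319 0.13173828] [ 0.7810656  -3.2566771  -0.04699588]
start_top 0.74 [260.8 204.1] [0.4839 0.0319 0.082 ]
dial_mark 0.64 [426.3 131.2] [0.5569 0.1527 0.083 ]
dot_mid 0.84 [426.  141.1] [0.5724 0.1506 0.064 ]
```

View pics/s5.png

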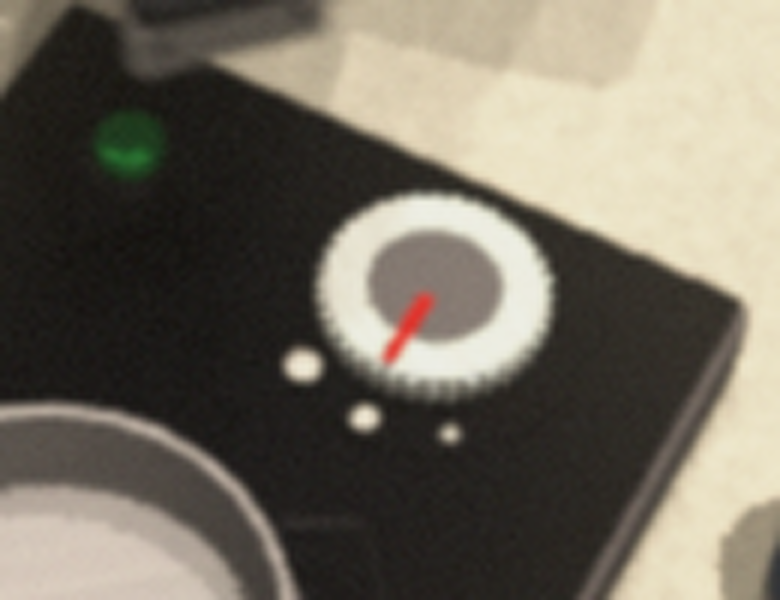

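View pics/w5.png

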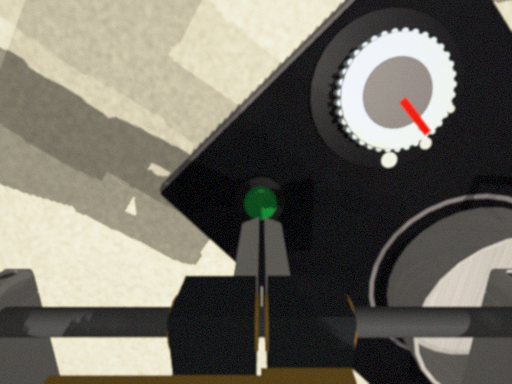

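The dial rests on the middle dot in both views: tip (390,360) against dot (365,418) in the scene, and (429,132) against (425,143) in the wrist. The button is at (0.484, 0.032), right under the fingertip, so I'll descend.

Call:
{"op": "servo_tool", "data": {"rows": [[0,0,-0.01,0,0,0,-1],[0,0,-0.025,0,0,0,-1],[0,0,-0.035,0,0,0,-1],[0,0,-0.042,0,0,0,-1],[0,0,-0.046,0,0,0,-1],[0,0,-0.047,0,0,0,-1],[0,0,-0.047,0,0,0,-1],[0,0,-0.047,0,0,0,-1]]}}

```text
time_s: 8.47
ee_pos: [0.4858, 0.0391, 0.085]
eef_rot: [3.138, 0.004, 2.159]
force: [-0.7, 0.2, -0.7]
grip_width: 0.0005
```

The tip ended about 7 mm off in y, so I'll correct it while still above the button.

Call:
{"op": "servo_tool", "data": {"rows": [[-0.001,-0.004,0.001,0,0,0,-1],[-0.002,-0.007,0.001,0,0,0,-1],[-0.002,-0.007,0.001,0,0,0,-1],[-0.002,-0.007,0.001,0,0,0,-1],[-0.002,-0.007,0.001,0,0,0,-1],[-0.002,-0.007,0.001,0,0,0,-1],[-0.002,-0.007,0.001,0,0,0,-1],[-0.002,-0.007,0.001,0,0,0,-1]]}}

```text
time_s: 9.13
ee_pos: [0.4838, 0.0321, 0.086]
eef_rot: [3.138, 0.004, 2.159]
force: [0.2, -0.0, -0.5]
grip_width: 0.0006
```

```bash
python3 - <<'E'
from wr import *
o=ctrl.get_obs();c=cams.camera("scene");d=cv2.resize(c["image"][110:210,210:340],None,fx=6,fy=6,interpolation=cv2.INTER_CUBIC);cv2.imwrite("pics/s6.png",d[:,:,::-1])
print(o["ee_pos"],o["force"])
E
```

```text
[0.48382043 0.03214843 0.08598685] [ 0.19065363 -0.02000765 -0.49081973]
```

View pics/s6.png

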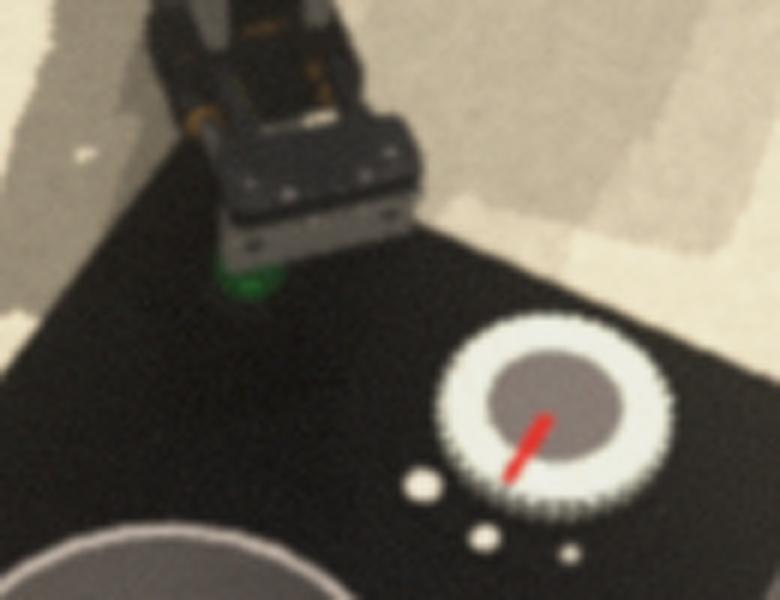

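The finger is over the button at (250,280), and the pointer still sits on the middle dot. I'll press.

Call:
{"op": "servo_tool", "data": {"rows": [[0,0,-0.003,0,0,0,-1],[0,0,-0.005,0,0,0,-1],[0,0,-0.007,0,0,0,-1],[0,0,-0.008,0,0,0,-1],[0,0,-0.009,0,0,0,-1],[0,0,-0.01,0,0,0,-1],[0,0,-0.01,0,0,0,-1],[0,0,-0.01,0,0,0,-1]]}}

```text
time_s: 9.85
ee_pos: [0.484, 0.0322, 0.0762]
eef_rot: [3.138, 0.005, 2.159]
force: [0.1, 0.8, 6.1]
grip_width: 0.0001
```

Call:
{"op": "servo_tool", "data": {"rows": [[0,0,-0.0005,0,0,0,-1],[0,0,-0.001,0,0,0,-1],[0,0,-0.0015,0,0,0,-1],[0,0,-0.0015,0,0,0,-1],[0,0,-0.0015,0,0,0,-1],[0,0,-0.0015,0,0,0,-1],[0,0,-0.0015,0,0,0,-1],[0,0,-0.0015,0,0,0,-1]]}}

```text
time_s: 10.52
ee_pos: [0.4841, 0.0322, 0.0759]
eef_rot: [3.137, 0.005, 2.159]
force: [-8.2, 0.7, 20.6]
grip_width: 0.0007
```

The force jumped to about 21 N with almost no further travel, so the button is on its stop. I'll lift clear.

Call:
{"op": "servo_tool", "data": {"rows": [[0,0,0.004,0,0,0,-1],[0,0,0.012,0,0,0,-1],[0,0,0.03,0,0,0,-1],[0,0,0.06,0,0,0,-1],[0,0,0.09,0,0,0,-1],[-0.03,0,0.12,0,0,0,-1],[-0.06,0,0.14,0,0,0,-1],[-0.09,0,0.15,0,0,0,-1]]}}

```text
time_s: 11.18
ee_pos: [0.3933, 0.0321, 0.2281]
eef_rot: [3.135, 0.006, 2.159]
force: [-0.4, 1.4, 0.4]
grip_width: 0.0001
```

Call:
{"op": "servo_tool", "data": {"rows": [[0,0,0,0,0,0,-1],[0,0,0,0,0,0,-1],[0,0,0,0,0,0,-1],[0,0,0,0,0,0,-1],[0,0,0,0,0,0,-1],[0,0,0,0,0,0,-1],[0,0,0,0,0,0,-1],[0,0,0,0,0,0,-1]]}}

```text
time_s: 11.85
ee_pos: [0.3935, 0.0321, 0.2278]
eef_rot: [3.136, 0.006, 2.159]
force: [0.4, -0.4, -0.3]
grip_width: 0.0007
```

```bash
python3 - <<'E'
from wr import *
o=ctrl.get_obs();c=cams.camera("scene");d=cv2.resize(c["image"][130:310,140:410],None,fx=2.9,fy=2.9,interpolation=cv2.INTER_CUBIC);cv2.imwrite("pics/s7.png",d[:,:,::-1])
print(o["time_s"],o["ee_pos"],o["force"])
D=c["depth"]
P=lambda u:(lambda o_d:o_d[0]+o_d[1]*D[u[1],u[0]])(ray(c,((u[0]+.5)/512,(u[1]+.5)/384)))
print("btn z",P((251,152)), "dial",P((302,176)))
E
```

```text
11.85 [0.39345931 0.03213167 0.22778712] [ 0.4234344  -0.36188319 -0.32804071]
btn z [0.48390649 0.03182178 0.07941326] dial [0.51588475 0.16199545 0.07909529]
```

View pics/s7.png

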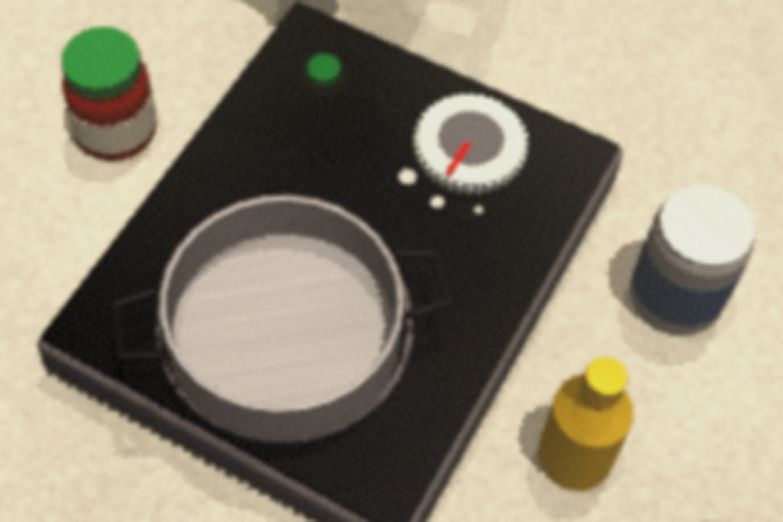

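The pointer tip at (450,172) is at the middle dot (437,201), the button at (323,68) is back up, and nothing else has moved.

```bash
python3 -c "
from station import hand_in
print(hand_in())"
```

```text
the job is handed in; nothing more can be done
None
```

The dial is on the middle dot, the start button was then pressed fully down and came back up, and the job is handed in at about 12 s.

- **Dial:** I pressed it with about 6 N, 30 mm from the axis, and dragged it clockwise about 0.57 rad. After the finger lifted it rested on the middle dot in both the scene and wrist views, and it was still there in the last picture.
- **Button:** The force rose from 6 to 21 N with almost no further travel, at a fingertip height of 76 mm, so it was on its stop. In the last picture the depth reading has its top level with the dial's, as it should be when up. Both read about 3 to 4 mm lower than their nominal heights.
- **Surroundings:** The pan and groceries showed no sign of having moved, and the arm was clear with only sensor noise on the force reading.

**Disagreements:**
- The top and scene cameras differed by about 7 mm in x, so I relied on the wrist camera for positions.
- The fingertip came down about 7 mm off in y above the button. I corrected that before touching it.

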